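# Pin the hold-down bar of a vial shaker

### The arm

A 6-joint arm with a two-finger parallel gripper is mounted at the origin on a cart in front of the work surface, level with it; the furniture and walls round the work are solid. World frame = base frame: x ahead of the robot, y to its left, z up, the work surface at z = 0. Lengths are in m, angles in rad, forces in N, time in s.
With the tool pointing down it reaches from about 0.35 to 1 m from the base axis. Payload 7.1 kg.
Tool frame: the origin (TCP) lies on the centre line of the jaws, within the pads' length; the fingertips stand manip.tip_extent ahead of it and the grasp point (between the pads) lies 8 mm behind it (manip.tip_extent is the distance from the TCP to the fingertips, in m); z points along the fingers, y is the line along which they close (so a half turn about z gives the same grasp; the last joint's range is limited). The gripper opens to 85 mm and grips with 20 to 120 N. Pads are 22 mm wide; open, the fingers measure 114 mm over their backs; the gripper's body (76 mm by 85 mm) begins 54 mm behind the grasp point. The pads swing forward as they close: fully open they stand 13 mm farther back than shut.
Start: joints at [1.272, 0.423, 1.63, -0, 1.089, -0.019], TCP at [0.173, 0.601, 0.242] pointing down, gripper open.
Joint ranges: [-3, 3], [-0.9, 2.11], [0.09, 2.58], [-1.31, 4.45], [0.11, 2.69], [-2.54, 2.54]. Speed limits (rad/s): [2.39, 2.39, 3.01, 3.14, 3.14, 3.14].

### API

Orientations are given as a unit quaternion [x, y, z, w].
In Python, from workcell import manip gives the robot as it stands.
- The arm moves only by the tool apply_moves, never from a script. Its argument "plan" is a list that holds one entry, the list of rows, each a list of 6 numbers: the shift along the tool's x, y, z in fractions of the full range, 1 being 80 cm, then the turn, a rotation vector about the tool's x, y, z in shares of 60 degrees (1.0 is 60 degrees). In form: [[[dx, dy, dz, wx, wy, wz], ...]]. A call has 1 to 5 rows; each row is the pose to reach, as a shift and turn from the pose commanded when the call began, along the tool's axes at that moment; what a row does not reach only later rows make up. A row lasts 1/10 s, in which the tool goes at most 50 mm and 8.59 degrees, less where a joint would pass 70% of its speed; a pose out of reach is approached as far as the arm can. A call with a gripper value outside its range is refused whole. "claw" is the closure, from 0 (fully open) to 1 (shut), set as the call begins (left out, the last holds). The fingers move at their own pace and stop on an object; "grip_force" is the grip in N (left out, the last holds). Time passes only in rows, so rows that repeat a pose let the fingers close. It gives the time, the measured TCP pose, the force, the opening and the grip force at its end, in the units of the state.
- manip.sense(): the state, without advancing time (a new reading comes with each control period).
- manip.get_image(name): name is "side" or "top" or "wrist"; returns a dict with "image" (384x512x3 uint8, red, green, blue), "fx", "fy", "cx", "cy" (pixels), "D" ([k1, k2, p1, p2, k3] as OpenCV has them; the pictures are not rectified), "R" (3x3) and "t" (3): a world point X has camera coordinates R X + t. Camera axes: x right, y down, z forward; pixel columns grow to the right and rows downward; lengths in m; the calibration is good to about 2 mm. A picture is of the moment at which its call begins. There is no depth.
- manip.finish_job(): hands the job in; it is judged then, once.
Trained networks look in a picture, given as the dict that the camera call returned (one of the last four; its "shot" number tells which), for a name from the list of things; names that differ only in an ending like _2 or _b are one class to them, and where a whole thing is asked for, a point or a joint stands for the part that bears it (a point fixed in the world has none). Each returns a list of dicts, best first, with "confidence" (0 to 1); they miss things now and then, are a little off and sometimes report something else, mostly with a low value. They report only what shows in the picture. A call takes as long as a camera call. They do not tell look-alikes from the thing itself.
- manip.spot_in(picture, target): "extent" ([centre column, centre row, width, height] in pixels, round what is visible of it).
- manip.outline_of(picture, target): "mask" (384x512 bool, what is visible of it) and "extent" ([centre column, centre row, width, height] in pixels, round what is visible of it).
The state is a dict: "time_s": time; "joint_pos": joint angles; "dq": joint speeds; "tau": joint torques, N m; "position": TCP position; "orientation": TCP orientation; "contact_force": force on the tool from outside, world axes, zero at the start; "wrist_torque": the same for the moment, N m; "finger_gap": finger opening in m; "finger_force": force on a finger pad.
Only numpy, scipy, OpenCV 4.12 (cv2) and the standard library are available. Lean on these libraries where they do the work, as an engineer would, in place of code of your own. Each camera call takes 0.05 s, during which the arm holds its last target. There are 200 camera calls.

### The job

Get the shaker ready to run: swing its hold-down bar shut over the vials, then take the quick-release pin from the grey block and push it down through the fork and the bar's end until its collar sits flat on the fork. Find the hole by feel, never lean hard on the shaker with the pin, and do not knock over the brown bottle.

Things in the scene. Friction and masses are not known exactly. Their poses are not given: they have to be found in the camera images.
- shaker: White bench shaker, fixed to the worktop: housing 170 (x) x 250 (y) x 57 mm; its control panel faces -x. Origin: centre of its underside, z up. On it a metal deck carries a rack of four vials, the hold-down bar (pivot at the -y end) and the fork (+y end). 'Shaker x, y, z' below means this frame.
- deck_nominal (a point): Point fixed to the housing at shaker z = 72 mm: middle of the deck's top (deck 160 x 224 mm) if it stands in mid-stroke. The deck runs on rails along shaker y: with all it carries it was stopped anywhere up to 12 mm either way (not measured; limit 13 mm) and stays there unless pushed along y with more than about 15 N. Places given for parts on the deck are for mid-stroke.
- hole_nominal (a point): Fixed to the housing (shaker 0, +85, 148 mm), axes as the shaker's: top of the fork's hole if the deck stands in mid-stroke; the real hole is up to 13 mm away along y, same x and z. Steel fork, open to -x and -y: two lugs 40 (x) x 52 (y) x 10 mm, tops at z = 148 and 126 mm, with upright 11.5 mm holes; web at x = +20 to +28 mm.
- pivot_nominal (a point): Fixed to the housing (shaker 0, -85, 136 mm): the bar's upright pivot axis, at the height of the bar's top, for a deck in mid-stroke. Flat bar 24 mm wide, z = 128 to 136 mm. Its 11.5 mm end hole stands 168 mm from the pivot, 2 mm short of the fork's: a spring along the bar (6.5 N, 6.5 N/mm more) draws it back; the pin's taper must pull it into line.
- clamp_bar (a joint): Swing of the bar, rad: 0 = shut on its stop (bar along shaker +y, end in the fork), growing to 1.2 as it swings open towards -x. Stiff pivot: about 1 N moves it, it stays where left. Its grip: an upright black fin on the bar, 60 mm along it, 10 mm thick, z = 136 to 176 mm, mid 95 mm from the pivot: at shaker x = -95 sin(q), y = -85 + 95 cos(q) mm.
- pin: Steel quick-release pin, about 50 g, upright in the larger hole of the block. Origin: on its axis, underside of its collar; z up along the axis. Shank 10 mm diameter, tip 46 mm below the origin; the last 12 mm taper to a flat tip of 6 mm. Collar 22 mm diameter, 4 mm high; above it a round grip, 18 mm diameter, up to 39 mm over the origin.
- block: Grey block with a black foot, fixed, 56 (x) x 90 (y) x 52 mm, origin at the centre of its underside. Its 14 mm hole at x = 0, y = -22 mm, right through, holds the pin, whose collar rests on the block's top; its other hole (10 mm, y = +24 mm) is empty.
- amber_bottle: Brown reagent bottle with a dark cap, 47 mm diameter, 98 mm high, loose, standing behind the shaker. Origin: centre of its underside. To be left standing.
There are look-alikes about, which are no part of the job. Of the things shaped like the pin, the steel one is meant.

How it is judged:
By the outcome, as a careful person would: the job done as asked, in the order asked, and still so for the second after the job is handed in, with the robot touching nothing.
It also fails if it takes over 64 s, if anything falls off the work surface, if the arm or the gripper's body presses on something with over 40 N, if the wrist force passes 120 N, or if a joint passes its speed limit or range.

## Working session

There is one attempt and no reset: what is moved stays moved. The work goes in short steps, Python scripts to look and compute and a tool call to move; the robot and the scene stay as the last step left them, time stands still between calls to the robot, and variables do not carry over. Pictures are saved under pics/ and viewed, at most 10 in all, crops included, and the job is handed in when it is done.

Besides the shell and the picture viewer there is one more tool, called after ">>>" as name(argument=value, ...), one argument or row to a line, values as JSON. apply_moves: Moves the arm, as the interface text tells. Its arguments: {"type":"object","properties":{"plan":{"type":"array","items":{"type":"array","items":{"type":"array","items":{"type":"number"}}}},"claw":{"type":"number"},"grip_force":{"type":"number"}},"required":["plan"]}

```bash
mkdir -p pics; ls; cat > h.py <<'E'
import numpy as np, cv2, pickle
from workcell import manip
def shots(names,tag):
    out={}
    for n in names:
        p=manip.get_image(n); out[n]=p
        cv2.imwrite(f'pics/{tag}_{n}.png',p['image'][:,:,::-1])
    return out
def proj(p,X):
    X=np.atleast_2d(np.array(X,float))
    r,_=cv2.Rodrigues(np.array(p['R'],float))
    K=np.array([[p['fx'],0,p['cx']],[0,p['fy'],p['cy']],[0,0,1.]])
    return cv2.projectPoints(X,r,np.array(p['t'],float),K,np.array(p['D'],float))[0].reshape(-1,2)
def back(p,uv,z):
    K=np.array([[p['fx'],0,p['cx']],[0,p['fy'],p['cy']],[0,0,1.]])
    n=cv2.undistortPoints(np.array(uv,float).reshape(-1,1,2),K,np.array(p['D'],float)).reshape(-1,2)
    R=np.array(p['R']);C=-R.T@np.array(p['t'])
    d=np.c_[n,np.ones(len(n))]@R
    return C+d*((z-C[2])/d[:,2])[:,None]
E
python3 - <<'E'
from h import *
print(manip.sense(), manip.tip_extent)
P=shots(['top','side','wrist'],'a')
for n,p in P.items():
    print(n,-np.array(p['R']).T@np.array(p['t']))
    for t in ['shaker','clamp_bar','pin','block','amber_bottle']:
        print(n,t,[(round(d['confidence'],2),np.round(d['extent'],1).tolist()) for d in manip.spot_in(p,t)[:4]])
t=P['top']['image'];s=P['side']['image']
cv2.imwrite('pics/a_all.png',cv2.resize(np.vstack([t,s]),None,fx=.78,fy=.78)[:,:,::-1])
pickle.dump(P,open('a.pkl','wb'))
E
```

```text
pics
{'time_s': 0.0, 'joint_pos': array([ 1.27200594e+00,  4.23855804e-01,  1.63071391e+00, -2.25805630e-05,
        1.08861388e+00, -1.90154738e-02]), 'dq': array([ 0.00057722,  0.00192754,  0.00100044, -0.00137744, -0.00259166,
       -0.00040475]), 'tau': array([-2.43806622e-03, -5.57386565e+01, -2.81740218e+01, -2.27709556e-04,
        7.12020104e-03, -1.95258082e-05]), 'position': array([0.17241573, 0.60017699, 0.24152695]), 'orientation': array([ 1.39426437e-01,  9.90232112e-01, -7.87033920e-04, -1.15998919e-04]), 'contact_force': array([ 0.68501623,  0.54438844, -0.08701757]), 'wrist_torque': array([-0.06249751,  0.03317653,  0.00234899]), 'finger_force': 0.0, 'finger_gap': 0.08559072549122479} 0.011
top [ 0.44714897 -0.17395918  0.97323995]
top shaker [(0.7, [313.6, 212.6, 108.5, 95.4])]
top clamp_bar [(0.95, [331.4, 227.1, 76.1, 62.6])]
top pin [(0.56, [215.6, 211.9, 11.3, 7.9]), (0.51, [215.7, 258.3, 4.7, 7.0])]
top block [(0.63, [168.7, 234.8, 46.4, 29.3])]
top amber_bottle [(0.9, [328.2, 131.8, 21.3, 24.8]), (0.39, [313.2, 213.7, 109.0, 96.0])]
side [0.37098542 0.65951674 0.62153504]
side shaker [(0.7, [280.8, 185.4, 100.2, 99.6])]
side clamp_bar [(0.68, [307.3, 157.8, 50.4, 39.2])]
side pin [(0.75, [265.4, 245.2, 14.7, 36.8]), (0.63, [282.6, 269.9, 12.5, 23.2]), (0.61, [320.9, 253.4, 7.4, 35.5])]
side block [(0.87, [280.9, 297.9, 41.1, 57.6])]
side amber_bottle [(0.98, [217.2, 174.2, 19.8, 33.7])]
wrist [0.10826388 0.619646   0.37336402]
wrist shaker []
wrist clamp_bar []
wrist pin []
wrist block []
wrist amber_bottle []
```

View pics/a_top.png

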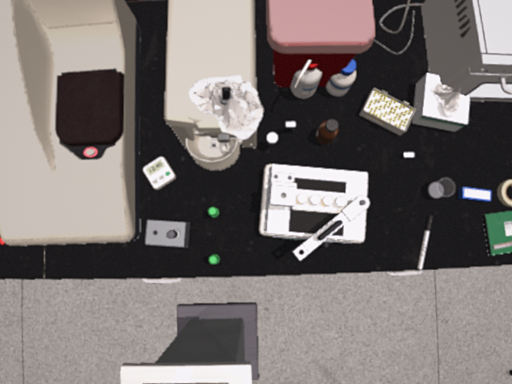

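View pics/a_side.png

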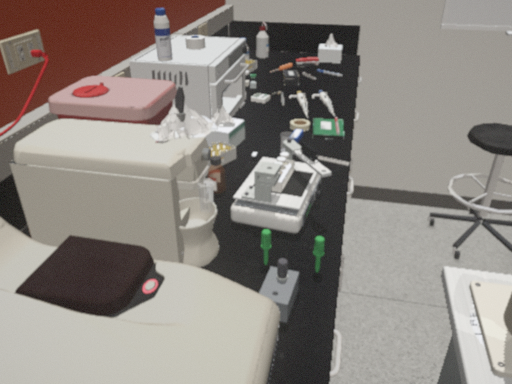

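The top view shows the shaker at (313,205) with its fork to the left (+y) and the bar open towards -x. The block with the steel pin is at (168,233). The green pins are look-alikes, and the bottle is at (328,131).

```bash
python3 - <<'E'
from h import *
P=pickle.load(open('a.pkl','rb'))
t=P['top']['image'];s=P['side']['image']
a=cv2.resize(t[158:262,252:378],None,fx=4,fy=4,interpolation=cv2.INTER_CUBIC)
b=cv2.resize(t[215:253,140:195],None,fx=5,fy=5,interpolation=cv2.INTER_CUBIC)
im=np.zeros((600,790,3),np.uint8); im[:416,:504]=a; im[:190,510:785]=b
c=cv2.resize(s[255:325,255:305],None,fx=4,fy=4,interpolation=cv2.INTER_CUBIC); im[195:475,510:710]=c
cv2.imwrite('pics/b.png',im[:,:,::-1])
p=P['top']
print('block top',back(p,[[168.7,234.8],[145.5,234],[192,234]],.052))
print('bottle',back(p,[[328,131]],.05))
print('shaker bbox c',back(p,[[313.6,205]],.057))
E
```

```text
block top [[ 0.46490256  0.02462392  0.052     ]
 [ 0.46784046  0.07923705  0.052     ]
 [ 0.4655967  -0.0298081   0.052     ]]
bottle [[ 0.70416667 -0.35800952  0.05      ]]
shaker bbox c [[ 0.52556768 -0.31397928  0.057     ]]
```

View pics/b.png

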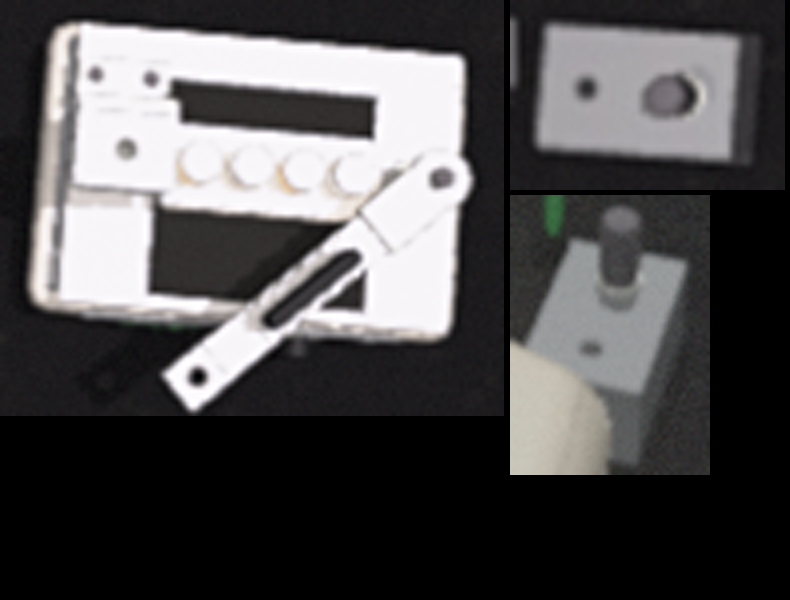

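The crop shows the fork hole at about (126,148), the pivot at (442,178), the bar hole at (198,376) and the fin at (312,288). In the right-hand inset, the pin's grip top is at (157,95).

```bash
python3 - <<'E'
from h import *
P=pickle.load(open('a.pkl','rb'));p=P['top']
a=lambda x,y:[252+(x+.5)/4-.5,158+(y+.5)/4-.5]
b=lambda x,y:[140+(x+.5)/5-.5,215+(y+.5)/5-.5]
f=back(p,[a(126,148)],.148)[0];v=back(p,[a(442,178)],.136)[0];h=back(p,[a(198,376)],.136)[0]
fin=back(p,[a(265,324),a(358,252)],.176)
print('fork',f,'piv',v,np.linalg.norm((f-v)[:2]),'hole',h,np.linalg.norm((h-v)[:2]),'fin',fin, fin.mean(0))
d=f-v; print('yaw deg of shaker', np.degrees(np.arctan2(-d[0],d[1])))
d2=h-v; print('q',np.degrees(np.arctan2(-d2[0],d2[1])-np.arctan2(-d[0],d[1])))
print('housing',back(p,[a(55,25),a(465,57),a(447,338),a(32,305)],.057))
bt=back(p,[b(35,23),b(230,37),b(223,160),b(27,148)],.052);print('block',bt,bt.mean(0))
e=bt[0]-bt[1]+bt[3]-bt[2]; yaw=np.arctan2(-e[0],e[1]);print(np.degrees(yaw))
c=bt.mean(0); print('pin pred',c[:2]+.022*np.array([np.sin(yaw),-np.cos(yaw)]))
print('pin grip',back(p,[b(157,95)],.091),back(p,[b(172,92)],.056))
s=P['side']
print(back(s,[[255+(113+.5)/4-.5,255+(22+.5)/4-.5]],.091))
E
```

```text
fork [ 0.54128035 -0.23674046  0.148     ] piv [ 0.52220952 -0.40706096  0.136     ] 0.171384854873041 hole [ 0.42118214 -0.27162527  0.136     ] 0.16896555247788705 fin [[ 0.44734    -0.30168897  0.176     ]
 [ 0.48215771 -0.35060859  0.176     ]] [ 0.46474885 -0.32614878  0.176     ]
yaw deg of shaker -6.388810601025475
q 43.10967247542062
housing [[ 0.62546563 -0.20434505  0.057     ]
 [ 0.60093529 -0.44718523  0.057     ]
 [ 0.43590913 -0.42703966  0.057     ]
 [ 0.46203862 -0.18650654  0.057     ]]
block [[ 0.50229221  0.07671969  0.052     ]
 [ 0.49375635 -0.0151064   0.052     ]
 [ 0.43691644 -0.01137746  0.052     ]
 [ 0.44420846  0.08040327  0.052     ]] [0.46929336 0.03265977 0.052     ]
-4.927019256188826
pin pred [0.46740385 0.01074107]
pin grip [[0.46670665 0.01104427 0.091     ]] [[0.46872051 0.0113827  0.056     ]]
[[0.46548331 0.00989156 0.091     ]]
```

```bash
cat >> h.py <<'E'
from scipy.spatial.transform import Rotation as Ro
def row(pos,ang=None,base=None):
    """move row to world pos (m), tool-down with tool y at world angle ang (deg)"""
    s=manip.sense(); R=Ro.from_quat(s['orientation']); b=s['position'] if base is None else np.array(base)
    d=R.inv().apply(np.array(pos)-b)*1000
    w=np.zeros(3)
    if ang is not None:
        a=np.radians(ang); y=np.array([np.cos(a),np.sin(a),0]); z=np.array([0,0,-1.])
        T=Ro.from_matrix(np.c_[np.cross(y,z),y,z]); w=np.degrees((R.inv()*T).as_rotvec())
    return np.round(np.r_[d,w],1).tolist()
def st():
    s=manip.sense(); y=Ro.from_quat(s['orientation']).as_matrix()
    print('t',round(s['time_s'],2),'pos',np.round(s['position']*1000,1),'yang',np.round(np.degrees(np.arctan2(y[1,1],y[0,1])),1),'z',np.round(y[:,2],3),'F',np.round(s['contact_force'],1),'gap',round(s['finger_gap']*1000,1),'ff',s['finger_force'],'tip',manip.tip_extent)
E
python3 -c "
from h import *
print(row([.32,.35,.28],60),row([.36,.1,.28],45))"
```

```text
[-210.9, -200.2, -37.7, 0.0, 0.0, 14.0] [-318.4, -429.5, -37.7, 0.0, -0.0, 29.0]
```

The rows are not in the units I measure in: shifts go in shares of 80 cm and turns go in shares of 60 degrees. I convert before sending: -211 mm is -0.2638, -200 mm is -0.25, 14 degrees is 0.2333.

>>> apply_moves(
  plan=[
    [[-0.2638, -0.25, -0.0475, 0, 0, 0.2333], [-0.2638, -0.25, -0.0475, 0, 0, 0.2333], [-0.2638, -0.25, -0.0475, 0, 0, 0.2333], [-0.2638, -0.25, -0.0475, 0, 0, 0.2333], [-0.2638, -0.25, -0.0475, 0, 0, 0.2333]],
  ],
  claw=0.65,
)

```text
time_s: 1.4
position: [0.299, 0.3855, 0.2751]
orientation: [0.259, 0.966, 0.0, 0.0]
contact_force: [1.5, 1.2, -0.5]
finger_gap: 0.0301
finger_force: 0.0
```

```bash
python3 -c "
from h import *
st();print(row([.36,.1,.28],45))"
```

```text
t 1.4 pos [299.  385.5 275.1] yang 60.0 z [ 0.  0. -1.] F [ 1.5  1.2 -0.5] gap 30.1 ff 0.0 tip 0.011
[-195.6, -216.7, -4.9, 0.0, 0.0, 15.0]
```

Scaled: -217 mm is -0.2713, -196 mm is -0.245, 15 degrees is 0.25.

>>> apply_moves(
  plan=[
    [[-0.245, -0.2713, -0.0063, 0, 0, 0.25], [-0.245, -0.2713, -0.0063, 0, 0, 0.25], [-0.245, -0.2713, -0.0063, 0, 0, 0.25], [-0.245, -0.2713, -0.0063, 0, 0, 0.25], [-0.245, -0.2713, -0.0063, 0, 0, 0.25]],
  ],
)

```text
time_s: 1.9
position: [0.3507, 0.1409, 0.2794]
orientation: [0.383, 0.924, 0.0, 0.0]
contact_force: [1.1, 0.7, 0.5]
finger_gap: 0.0297
finger_force: 0.0
```

```bash
python3 -c "
from h import *
st();print(row([.36,.1,.28],45),row([.38,-.1,.28],37),row([.46,-.326,.28],36.8))"
```

```text
t 1.9 pos [350.7 140.9 279.4] yang 45.0 z [ 0.001  0.    -1.   ] F [1.1 0.7 0.5] gap 29.7 ff 0.0 tip 0.011
[-35.5, -22.3, -0.6, 0.1, 0.0, 0.0] [-191.0, -149.6, -0.6, 0.1, 0.0, 8.0] [-407.4, -252.9, -0.6, 0.1, 0.0, 8.2]
```

Scaled: -191 mm is -0.2388, -150 mm is -0.1875, 8 degrees is 0.1333.

>>> apply_moves(
  plan=[
    [[-0.2388, -0.1875, -0.0013, 0, 0, 0.1333], [-0.2388, -0.1875, -0.0013, 0, 0, 0.1333], [-0.2388, -0.1875, -0.0013, 0, 0, 0.1333], [-0.2388, -0.1875, -0.0013, 0, 0, 0.1333], [-0.2388, -0.1875, -0.0013, 0, 0, 0.1333]],
  ],
)

```text
time_s: 2.4
position: [0.3794, -0.101, 0.2805]
orientation: [0.447, 0.895, 0.0, 0.001]
contact_force: [0.2, 0.4, 0.8]
finger_gap: 0.0299
finger_force: 0.0
```

```bash
python3 -c "
from h import *
st();print(row([.4647,-.326,.24],36.8))"
```

```text
t 2.4 pos [ 379.4 -101.   280.5] yang 36.9 z [ 0.001 -0.    -1.   ] F [0.2 0.4 0.8] gap 29.9 ff 0.0 tip 0.011
[-231.1, -67.0, 40.7, 0.0, 0.1, 0.1]
```

Scaled: -231 mm is -0.2888, -67 mm is -0.0838.

>>> apply_moves(
  plan=[
    [[-0.2888, -0.0838, 0.0513, 0, 0, 0], [-0.2888, -0.0838, 0.0513, 0, 0, 0], [-0.2888, -0.0838, 0.0513, 0, 0, 0], [-0.2888, -0.0838, 0.0513, 0, 0, 0], [-0.2888, -0.0838, 0.0513, 0, 0, 0]],
  ],
)

```text
time_s: 2.9
position: [0.4653, -0.3259, 0.2386]
orientation: [0.447, 0.895, -0.0, 0.0]
contact_force: [0.2, 0.4, 0.1]
finger_gap: 0.0299
finger_force: 0.0
```

```bash
python3 -c "
from h import *
P=shots(['wrist','top'],'c')
p=P['wrist'];st();
print(row([.4647,-.326,.165],36.8))
print(manip.spot_in(p,'clamp_bar'))
print('fin ends pred',proj(p,[[.4473,-.3017,.176],[.4822,-.3506,.176],[.5413,-.2367,.148],[.5222,-.407,.136]]))
"
```

```text
t 3.0 pos [ 466.2 -327.8  237.9] yang 36.8 z [ 0.001 -0.001 -1.   ] F [-0.1 -0.2 -0.2] gap 29.6 ff 0.0 tip 0.011
[2.4, -0.1, 72.9, -0.0, 0.1, -0.0]
[]
fin ends pred [[254.29542081 175.28746366]
 [252.37270511 249.80020494]
 [390.04356278 174.4415823 ]
 [250.85162445 294.25774087]]
```

View pics/c_wrist.png

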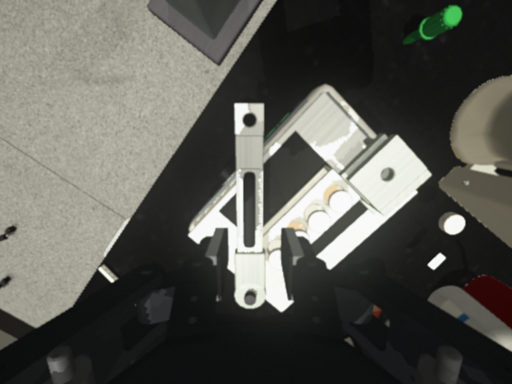

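The wrist view shows the fin along column 250 between the open fingers, and the fork hole at (388,174), as predicted. I can descend.

Scaled: 75 mm is 0.0938, 40 mm is 0.05.

>>> apply_moves(
  plan=[
    [[0.0038, 0, 0.05, 0, 0, 0], [0.0038, 0, 0.0938, 0, 0, 0], [0.0038, 0, 0.0938, 0, 0, 0]],
  ],
)

```text
time_s: 3.35
position: [0.4601, -0.318, 0.1604]
orientation: [0.446, 0.895, 0.001, -0.004]
contact_force: [-0.2, -0.1, -0.1]
finger_gap: 0.0299
finger_force: 0.0
```

```bash
python3 -c "
from h import *
st()
v=np.array([.5222,-.407]);f=np.array([.5413,-.2367]);d0=np.arctan2(*(f-v)[::-1])
# tool path: tool centre on pivot circle at radius 95mm; pushing pad 10mm behind -> lead by 10mm
for k in range(1,12):
    q=np.radians(43.1)*(1-k/10)
    a=d0+q; c=v+.095*np.array([np.cos(a),np.sin(a)])
    n=np.array([np.sin(a),-np.cos(a)]); t=c+n*.009
    print(k,row([*t,.163],np.degrees(a)-90))
"
```

```text
t 3.35 pos [ 460.1 -318.   160.4] yang 37.0 z [-0.007  0.005 -1.   ] F [-0.2 -0.1 -0.1] gap 29.9 ff 0.0 tip 0.011
1 [-14.4, 12.7, -2.8, -0.2, -0.5, 4.6]
2 [-15.9, 19.7, -2.8, -0.2, -0.5, 8.9]
3 [-18.0, 26.6, -2.9, -0.2, -0.5, 13.2]
4 [-20.5, 33.3, -2.9, -0.2, -0.5, 17.5]
5 [-23.6, 39.8, -2.9, -0.2, -0.4, 21.9]
6 [-27.1, 46.0, -3.0, -0.2, -0.4, 26.2]
7 [-31.1, 52.0, -3.0, -0.3, -0.4, 30.5]
8 [-35.5, 57.6, -3.1, -0.3, -0.4, 34.8]
9 [-40.3, 62.9, -3.1, -0.3, -0.4, 39.1]
10 [-45.6, 67.9, -3.2, -0.3, -0.4, 43.4]
11 [-51.1, 72.4, -3.2, -0.3, -0.4, 47.7]
```

>>> apply_moves(
  plan=[
    [[0, 0, 0, 0, 0, 0], [0, 0, 0, 0, 0, 0]],
  ],
)

```text
time_s: 3.55
position: [0.4641, -0.3212, 0.1661]
orientation: [0.446, 0.895, -0.0, 0.001]
contact_force: [0.0, 0.2, 0.2]
finger_gap: 0.0299
finger_force: 0.0
```

```bash
python3 -c "
from h import *
st()
v=np.array([.5222,-.407]);f=np.array([.5413,-.2367]);d0=np.arctan2(*(f-v)[::-1])
for k in range(1,12):
    q=np.radians(43.1)*(1-k/10)
    a=d0+q; c=v+.095*np.array([np.cos(a),np.sin(a)])
    n=np.array([np.sin(a),-np.cos(a)]); t=c+n*.009
    print(k,row([*t,.163],np.degrees(a)-90))
"
```

```text
t 3.55 pos [ 464.1 -321.2  166.1] yang 37.0 z [ 0.002 -0.002 -1.   ] F [0.  0.2 0.2] gap 29.9 ff 0.0 tip 0.011
1 [-9.5, 11.4, 3.1, 0.1, 0.2, 4.6]
2 [-11.0, 18.4, 3.1, 0.1, 0.2, 8.9]
3 [-13.0, 25.3, 3.1, 0.1, 0.2, 13.2]
4 [-15.6, 32.0, 3.1, 0.1, 0.2, 17.5]
5 [-18.6, 38.5, 3.1, 0.1, 0.1, 21.9]
6 [-22.1, 44.7, 3.2, 0.1, 0.1, 26.2]
7 [-26.1, 50.7, 3.2, 0.1, 0.1, 30.5]
8 [-30.6, 56.3, 3.2, 0.1, 0.1, 34.8]
9 [-35.4, 61.6, 3.2, 0.1, 0.1, 39.1]
10 [-40.6, 66.6, 3.2, 0.1, 0.1, 43.4]
11 [-46.2, 71.1, 3.3, 0.1, 0.1, 47.7]
```

Scaled: 38 mm is 0.0475, 32 mm is 0.04, 21.9 degrees is 0.365.

>>> apply_moves(
  plan=[
    [[-0.0113, 0.0138, 0.0025, 0, 0, 0.0767], [-0.0138, 0.0225, 0.0025, 0, 0, 0.1483], [-0.0163, 0.0313, 0.0025, 0, 0, 0.22], [-0.0188, 0.04, 0.0025, 0, 0, 0.2917], [-0.0225, 0.0475, 0.0025, 0, 0, 0.365]],
  ],
)

```text
time_s: 4.05
position: [0.5054, -0.313, 0.1644]
orientation: [0.609, 0.793, -0.0, 0.002]
contact_force: [-1.4, -1.5, -0.2]
finger_gap: 0.0296
finger_force: 0.7
```

```bash
python3 -c "
from h import *
st()
v=np.array([.5222,-.407]);f=np.array([.5413,-.2367]);d0=np.arctan2(*(f-v)[::-1])
for k in range(5,12):
    q=np.radians(43.1)*(1-k/10)
    a=d0+q; c=v+.095*np.array([np.cos(a),np.sin(a)])
    n=np.array([np.sin(a),-np.cos(a)]); t=c+n*.009
    print(k,row([*t,.163],np.degrees(a)-90))
"
```

```text
t 4.05 pos [ 505.4 -313.   164.4] yang 14.9 z [ 0.003 -0.002 -1.   ] F [-1.4 -1.5 -0.2] gap 29.6 ff 0.7125493884086609 tip 0.011
5 [-0.1, 0.7, 1.4, 0.1, 0.2, -0.2]
6 [-1.1, 7.8, 1.4, 0.1, 0.2, 4.1]
7 [-2.5, 14.8, 1.4, 0.1, 0.2, 8.4]
8 [-4.5, 21.7, 1.5, 0.1, 0.1, 12.7]
9 [-7.0, 28.5, 1.5, 0.1, 0.1, 17.0]
10 [-10.0, 35.0, 1.5, 0.1, 0.1, 21.3]
11 [-13.4, 41.3, 1.5, 0.1, 0.1, 25.6]
```

Scaled: 33 mm is 0.0413, -4.5 mm is -0.0056, 21 degrees is 0.35.

>>> apply_moves(
  plan=[
    [[-0.0013, 0.0094, 0, 0, 0, 0.07], [-0.0031, 0.0181, 0, 0, 0, 0.1417], [-0.0056, 0.0263, 0, 0, 0, 0.2133], [-0.0088, 0.035, 0, 0, 0, 0.2833], [-0.0119, 0.0413, 0, 0, 0, 0.35]],
  ],
)

```text
time_s: 4.55
position: [0.5397, -0.3134, 0.1644]
orientation: [0.744, 0.669, 0.0, 0.001]
contact_force: [-1.1, -0.2, -0.3]
finger_gap: 0.0302
finger_force: 0.7
```

Scaled: 3 mm is 0.0038, 2 mm is 0.0025.

>>> apply_moves(
  plan=[
    [[0, 0.0013, 0, 0, 0, 0], [0, 0.0025, 0, 0, 0, 0], [0, 0.0038, 0, 0, 0, 0]],
  ],
)

```text
time_s: 4.85
position: [0.5416, -0.3135, 0.1629]
orientation: [0.742, 0.67, 0.0, 0.0]
contact_force: [-1.7, 0.0, 1.1]
finger_gap: 0.0299
finger_force: 0.7
```

```bash
python3 -c "
from h import *
st();P=shots(['top'],'d');pickle.dump(P,open('d.pkl','wb'))"
```

```text
t 4.85 pos [ 541.6 -313.5  162.9] yang -5.9 z [ 0.001 -0.001 -1.   ] F [-1.7  0.   1.1] gap 29.9 ff 0.7204790599644184 tip 0.011
```

Scaled: 2 mm is 0.0025, 1 mm is 0.0013.

>>> apply_moves(
  plan=[
    [[0, 0.0013, 0, 0, 0, 0], [0, 0.0025, 0, 0, 0, 0]],
  ],
)

```text
time_s: 5.1
position: [0.5425, -0.3134, 0.1621]
orientation: [0.743, 0.67, -0.001, -0.001]
contact_force: [-7.0, 0.6, 5.8]
finger_gap: 0.0298
finger_force: 3.8
```

Scaled: 1 mm is 0.0013.

>>> apply_moves(
  plan=[
    [[0, 0.0013, 0, 0, 0, 0], [0, 0.0013, 0, 0, 0, 0]],
  ],
)

```text
time_s: 5.3
position: [0.5427, -0.3133, 0.1619]
orientation: [0.743, 0.67, -0.001, -0.002]
contact_force: [-9.0, 1.4, 6.3]
finger_gap: 0.0297
finger_force: 4.3
```

Scaled: -90 mm is -0.1125, -40 mm is -0.05.

>>> apply_moves(
  plan=[
    [[0, -0.0125, 0, 0, 0, 0], [0, -0.0125, -0.05, 0, 0, 0], [0, -0.0125, -0.1125, 0, 0, 0], [0, -0.0125, -0.1125, 0, 0, 0]],
  ],
)

```text
time_s: 5.7
position: [0.538, -0.3148, 0.259]
orientation: [0.743, 0.67, 0.002, 0.006]
contact_force: [-0.1, -0.0, 0.3]
finger_gap: 0.0297
finger_force: 0.0
```

```bash
python3 - <<'E'
from h import *
st();P=shots(['top','wrist'],'e');pickle.dump(P,open('e.pkl','wb'))
p=P['wrist']
print(proj(p,[[.5413,-.2367,.148],[.5222,-.407,.136],[.5328,-.3126,.176]]))
t=P['top']['image'][158:262,252:378]
im=np.zeros((600,790,3),np.uint8); im[:384,:512]=p['image']; im[390:598,520:772]=cv2.resize(t,None,fx=2,fy=2)
cv2.imwrite('pics/e_all.png',im[:,:,::-1])
E
```

```text
t 5.7 pos [ 538.  -314.8  259. ] yang -5.9 z [ 0.011 -0.006 -1.   ] F [-0.1 -0.   0.3] gap 29.7 ff 0.0 tip 0.011
[[250.26770014 110.02803671]
 [249.50856411 279.40564514]
 [249.54072062 205.5771583 ]]
```

View pics/e_all.png

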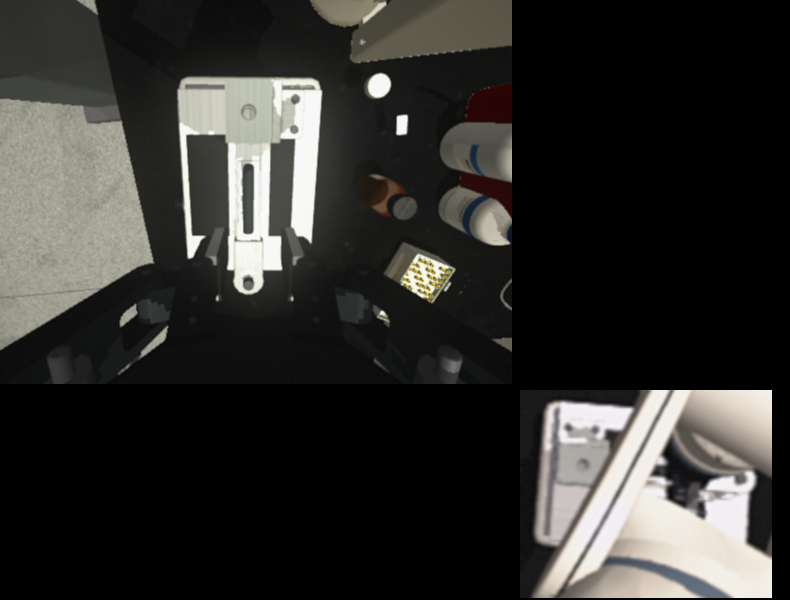

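The bar is shut along the deck, and the fork hole shows at (248,112) in the wrist view. I'll measure it with the arm settled.

>>> apply_moves(
  plan=[
    [[0, 0, 0, 0, 0, 0], [0, 0, 0, 0, 0, 0], [0, 0, 0, 0, 0, 0]],
  ],
)

```text
time_s: 6.1
position: [0.534, -0.3123, 0.2506]
orientation: [0.743, 0.67, -0.0, -0.001]
contact_force: [-0.4, 1.0, -0.2]
finger_gap: 0.0299
finger_force: 0.0
```

```bash
python3 - <<'E'
from h import *
st();P=shots(['wrist'],'f');p=P['wrist']
u,v=proj(p,[[.5413,-.2367,.148]])[0];print(u,v)
g=cv2.cvtColor(p['image'],cv2.COLOR_RGB2GRAY)
x0,y0=int(u)-13,int(v)-13
c=g[y0:y0+27,x0:x0+27];print(c[::2,::2])
b=cv2.GaussianBlur(c,(3,3),0)
m=(b<np.median(b)-25).astype(np.uint8)
n,l,s,ce=cv2.connectedComponentsWithStats(m)
for i in range(1,n):
    if s[i,4]>15: print(s[i],ce[i]+[x0,y0],back(p,[ce[i]+[x0,y0]],.148))
print(row([.467,.011,.26],-6))
E
```

```text
t 6.1 pos [ 534.  -312.3  250.6] yang -5.9 z [-0.002  0.001 -1.   ] F [-0.4  1.  -0.2] gap 29.9 ff 0.0 tip 0.011
254.66631449627099 112.0256999071054
[[191 187 192 192 191 188 189 193 190 188 192 193 191 191]
 [190 187 192 191 191 188 189 194 190 188 191 193 190 190]
 [190 186 191 191 191 189 190 193 190 187 191 192 190 190]
 [189 185 191 192 187 168 168 182 189 188 191 192 189 190]
 [189 184 191 179 141 135 138 130 153 184 191 192 188 189]
 [188 184 184 143 159 156 150 153 149 152 189 192 189 189]
 [188 184 164 138 154 170 158 145 151 134 185 192 188 188]
 [187 182 148 142 181 186 171 165 165 139 174 191 188 188]
 [187 183 154 154 186 185 171 163 165 146 179 191 187 188]
 [186 184 172 154 186 186 171 164 163 145 186 190 187 187]
 [186 183 185 162 169 184 160 164 155 167 189 189 187 187]
 [184 182 189 184 167 165 152 160 173 184 189 189 187 186]
 [185 182 188 187 187 182 182 188 187 184 189 189 186 186]
 [184 180 188 187 186 184 187 189 186 183 188 188 185 186]]
[  4   7  16  14 108] [253.14814815 111.11111111] [[ 0.54011482 -0.23584423  0.148     ]]
[314.7, -100.3, -8.8, -0.1, -0.0, 0.1]
```

Scaled: 315 mm is 0.3938, -100 mm is -0.125.

>>> apply_moves(
  plan=[
    [[0.3938, -0.125, -0.0113, 0, 0, 0], [0.3938, -0.125, -0.0113, 0, 0, 0], [0.3938, -0.125, -0.0113, 0, 0, 0], [0.3938, -0.125, -0.0113, 0, 0, 0], [0.3938, -0.125, -0.0113, 0, 0, 0]],
  ],
  claw=0.42,
)

```text
time_s: 6.65
position: [0.4832, -0.0662, 0.2584]
orientation: [0.743, 0.669, -0.0, -0.0]
contact_force: [1.4, -0.1, 0.1]
finger_gap: 0.0497
finger_force: 0.0
```

Scaled: 100 mm is 0.125, 65 mm is 0.0813.

>>> apply_moves(
  plan=[
    [[0.075, -0.0275, 0, 0, 0, 0], [0.0813, -0.03, 0, 0, 0, 0], [0.0813, -0.03, 0.075, 0, 0, 0], [0.0813, -0.03, 0.125, 0, 0, 0], [0.0813, -0.03, 0.125, 0, 0, 0]],
  ],
)

```text
time_s: 7.15
position: [0.4621, -0.0003, 0.1534]
orientation: [0.742, 0.67, -0.005, -0.004]
contact_force: [-1.0, 0.4, -0.3]
finger_gap: 0.0497
finger_force: 0.0
```

```bash
python3 - <<'E'
from h import *
st();print(row([.467,.011,.071],-6))
P=shots(['wrist'],'g');p=P['wrist'];st()
print(proj(p,[[.467,.011,.091],[.467,.011,.056]]), manip.spot_in(p,'pin'))
E
```

```text
t 7.15 pos [ 4.621e+02 -3.000e-01  1.534e+02] yang -5.9 z [-0.013  0.    -1.   ] F [-1.   0.4 -0.3] gap 49.7 ff 0.0 tip 0.011
[11.9, 4.7, 82.3, -0.7, 0.1, 0.1]
t 7.2 pos [464.4  -0.6 156.4] yang -5.9 z [-0.008  0.    -1.   ] F [-0.5 -0.4  0.8] gap 49.3 ff 0.0 tip 0.011
[[261.04907674 199.03544273]
 [260.62295902 188.04786362]] [{'extent': [210.4, 285.2, 19.8, 57.5], 'confidence': 0.97}, {'extent': [260.9, 191.4, 23.3, 33.6], 'confidence': 0.91}]
```

View pics/g_wrist.png

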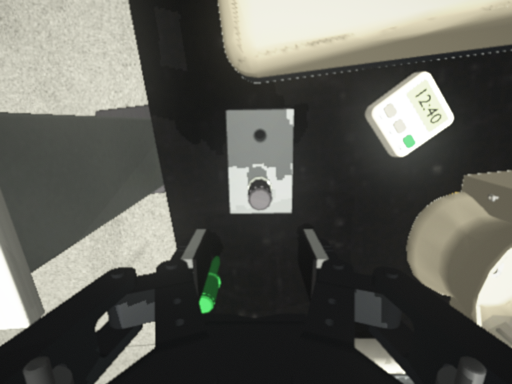

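The wrist view shows the steel pin's grip at (260,195), matching the prediction. The green look-alike at (210,285) is clear of the fingers.

Scaled: 11 mm is 0.0138, 3 mm is 0.0038.

>>> apply_moves(
  plan=[
    [[0.0138, 0.0038, 0, 0, 0, 0], [0.0138, 0.0038, 0, 0, 0, 0], [0.0138, 0.0038, 0, 0, 0, 0]],
  ],
)

```text
time_s: 7.55
position: [0.4724, 0.0101, 0.1607]
orientation: [0.743, 0.67, 0.001, 0.001]
contact_force: [-0.3, -0.4, -0.4]
finger_gap: 0.0493
finger_force: 0.0
```

```bash
python3 - <<'E'
from h import *
st();print(row([.467,.011,.071],-5.9))
P=shots(['wrist'],'g2');p=P['wrist']
print(proj(p,[[.467,.011,.091],[.467,.011,.056]]), manip.spot_in(p,'pin'))
E
```

```text
t 7.55 pos [472.4  10.1 160.7] yang -5.9 z [ 0.004 -0.    -1.   ] F [-0.3 -0.4 -0.4] gap 49.3 ff 0.0 tip 0.011
[0.3, -5.8, 89.7, 0.2, -0.0, 0.0]
[[247.88087777 210.49229764]
 [248.65178213 198.43137953]] [{'extent': [247.8, 204.4, 23.7, 33.4], 'confidence': 0.94}, {'extent': [206.3, 294.6, 10.7, 28.3], 'confidence': 0.64}, {'extent': [301.9, 285.1, 10.4, 46.9], 'confidence': 0.61}]
```

Scaled: 90 mm is 0.1125, -5.5 mm is -0.0069.

>>> apply_moves(
  plan=[
    [[0, -0.0069, 0.0313, 0, 0, 0], [0, -0.0069, 0.0625, 0, 0, 0], [0, -0.0069, 0.0875, 0, 0, 0], [0, -0.0069, 0.1063, 0, 0, 0], [0, -0.0069, 0.1125, 0, 0, 0]],
  ],
)

```text
time_s: 8.15
position: [0.4648, 0.0103, 0.0679]
orientation: [0.743, 0.669, -0.001, -0.001]
contact_force: [-0.8, 0.9, 0.8]
finger_gap: 0.0499
finger_force: 0.0
```

>>> apply_moves(
  plan=[
    [[0, 0, 0, 0, 0, 0], [0, 0, 0, 0, 0, 0]],
  ],
)

```text
time_s: 8.35
position: [0.466, 0.0103, 0.0695]
orientation: [0.743, 0.67, 0.0, 0.0]
contact_force: [-0.4, 0.5, 0.5]
finger_gap: 0.0498
finger_force: 0.0
```

```bash
python3 - <<'E'
from h import *
st();print(row([.467,.011,.071],-5.9))
E
```

```text
t 8.35 pos [466.   10.3  69.5] yang -5.9 z [ 0.001 -0.    -1.   ] F [-0.4  0.5  0.5] gap 49.8 ff 0.0 tip 0.011
[0.8, 0.9, -1.5, 0.1, -0.0, -0.0]
```

Scaled: -2 mm is -0.0025, 1 mm is 0.0013.

>>> apply_moves(
  plan=[
    [[0.001, 0.0013, -0.0025, 0, 0, 0], [0.001, 0.0013, -0.0025, 0, 0, 0], [0.001, 0.0013, -0.0025, 0, 0, 0], [0.001, 0.0013, -0.0025, 0, 0, 0], [0.001, 0.0013, -0.0025, 0, 0, 0]],
  ],
  claw=1,
  grip_force=50,
)

```text
time_s: 8.85
position: [0.4674, 0.0111, 0.0718]
orientation: [0.743, 0.67, 0.001, 0.001]
contact_force: [-1.2, 0.4, 8.7]
finger_gap: 0.0165
finger_force: 48.5
```

```bash
python3 - <<'E'
from h import *
st()
E
```

```text
t 8.85 pos [467.4  11.1  71.8] yang -5.9 z [ 0.002  0.    -1.   ] F [-1.2  0.4  8.7] gap 16.5 ff 48.54529559612274 tip 0.011
```

Scaled: -170 mm is -0.2125, -140 mm is -0.175.

>>> apply_moves(
  plan=[
    [[0, 0, -0.0188, 0, 0, 0], [0, 0, -0.0625, 0, 0, 0], [0, 0, -0.1188, 0, 0, 0], [0, 0, -0.175, 0, 0, 0], [0, 0, -0.2125, 0, 0, 0]],
  ],
)

```text
time_s: 9.35
position: [0.4673, 0.0111, 0.2442]
orientation: [0.743, 0.67, 0.001, 0.001]
contact_force: [0.3, 0.8, -1.2]
finger_gap: 0.0168
finger_force: 49.4
```

```bash
python3 - <<'E'
from h import *
st(); print(row([.5405,-.237,.245],-6.4))
P=shots(['wrist'],'h');p=P['wrist'];s=manip.sense();T=Ro.from_quat(s['orientation']).as_matrix()
im=p['image'].copy()
for d in (-.0192,.0198,.0538,.0658): print(proj(p,[s['position']+T[:,2]*d]))
print(manip.spot_in(p,'pin'))
E
```

```text
t 9.35 pos [467.3  11.1 244.2] yang -5.9 z [ 0.004 -0.    -1.   ] F [ 0.3  0.8 -1.2] gap 16.8 ff 49.44787859916687 tip 0.011
[-239.2, 98.4, -0.5, 0.2, -0.0, 0.5]
[[260.00905988 274.63511245]]
[[259.11729006 238.94329782]]
[[258.62258842 219.16043048]]
[[258.48576475 213.69103732]]
[{'extent': [255.2, 246.6, 32.9, 77.1], 'confidence': 0.65}, {'extent': [299.9, 245.2, 13.9, 29.0], 'confidence': 0.61}, {'extent': [255.4, 158.4, 52.8, 79.3], 'confidence': 0.61}]
```

View pics/h_wrist.png

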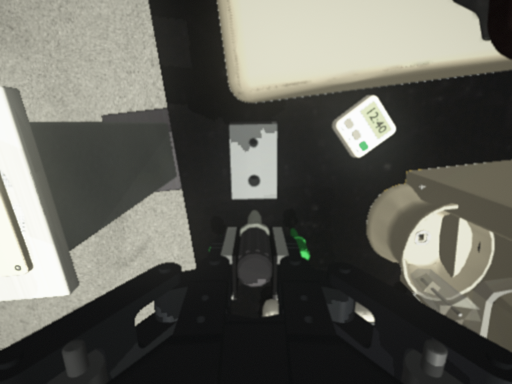

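The wrist view shows the pin held upright between the pads, with its tip at about (255,211), and the block's hole is empty. Next I carry it to the fork.

Scaled: -220 mm is -0.275, -185 mm is -0.2313, 0.5 degrees is 0.0083.

>>> apply_moves(
  plan=[
    [[-0.0563, 0.0225, 0, 0, 0, 0], [-0.1125, 0.0463, 0, 0, 0, 0], [-0.175, 0.0725, 0, 0, 0, 0], [-0.2313, 0.0963, 0, 0, 0, 0], [-0.275, 0.1138, 0, 0, 0, 0.0083]],
  ],
)

```text
time_s: 9.95
position: [0.5343, -0.2195, 0.2397]
orientation: [0.746, 0.666, -0.0, -0.0]
contact_force: [0.1, 0.7, -0.5]
finger_gap: 0.016
finger_force: 49.5
```

Scaled: -19 mm is -0.0238, -12 mm is -0.015.

>>> apply_moves(
  plan=[
    [[-0.015, 0.005, 0, 0, 0, 0], [-0.0238, 0.0088, 0, 0, 0, 0], [-0.0238, 0.0088, 0.0088, 0, 0, 0], [-0.0238, 0.0088, 0.015, 0, 0, 0], [-0.0238, 0.0088, 0.015, 0, 0, 0]],
  ],
)

```text
time_s: 10.45
position: [0.5382, -0.2351, 0.2275]
orientation: [0.745, 0.667, -0.0, -0.001]
contact_force: [0.1, -0.6, -0.9]
finger_gap: 0.0168
finger_force: 49.5
```

```bash
python3 - <<'E'
from h import *
P=shots(['wrist','side','top'],'i');pickle.dump(P,open('i.pkl','wb'));st(); print(row([.5405,-.237,.225],-6.4))
s=manip.sense();X=s['position'];T=Ro.from_quat(s['orientation']).as_matrix();tip=X+T[:,2]*.0658
w,sd=P['wrist'],P['side']
tiles=[]
for n,p in P.items():
    print(n,'tip',proj(p,[tip]),'hole',proj(p,[[.5405,-.237,.148]]))
a=cv2.resize(w['image'][170:300,200:310],None,fx=4,fy=4,interpolation=cv2.INTER_CUBIC)
u,v=proj(sd,[[.5405,-.237,.148]])[0].astype(int);print(u,v)
b=cv2.resize(sd['image'][v-60:v+30,u-35:u+35],None,fx=5,fy=5,interpolation=cv2.INTER_CUBIC)
im=np.zeros((530,800,3),np.uint8);im[:520,:440]=a;im[:450,445:795]=b
cv2.imwrite('pics/i_all.png',im[:,:,::-1])
E
```

```text
t 10.6 pos [ 539.2 -235.9  228.9] yang -6.4 z [-0.  0. -1.] F [-0.   0.1  0.1] gap 16.3 ff 49.45941388607025 tip 0.011
[-1.0, 1.4, 3.9, -0.0, -0.0, 0.0]
wrist tip [[256.60218907 213.97452474]] hole [[258.24045241 209.13135183]]
side tip [[269.41547438 161.80031684]] hole [[268.85488813 167.52164575]]
top tip [[283.26391562 194.80287757]] hole [[283.26078786 194.9911308 ]]
268 167
```

View pics/i_all.png

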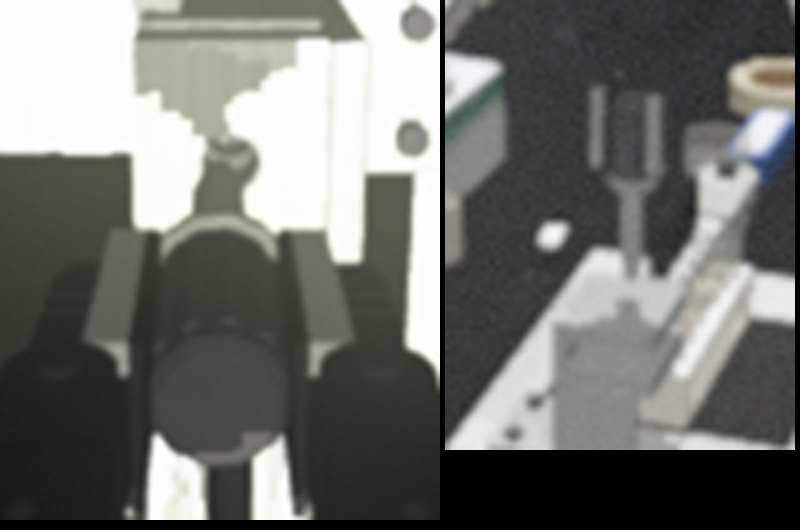

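The crop shows the pin tip just over the fork. The hole centre is about 3 px to the right of the tip, so the aim needs to move about 2 mm in +x. From here I go by feel.

Scaled: 9 mm is 0.0113, 6 mm is 0.0075.

>>> apply_moves(
  plan=[
    [[-0.0013, 0.0025, 0.0038, 0, 0, 0], [-0.0013, 0.0025, 0.0075, 0, 0, 0], [-0.0013, 0.0025, 0.0113, 0, 0, 0], [-0.0013, 0.0025, 0.0113, 0, 0, 0], [-0.0013, 0.0025, 0.0113, 0, 0, 0]],
  ],
)

```text
time_s: 11.1
position: [0.5409, -0.238, 0.2196]
orientation: [0.746, 0.666, -0.0, -0.0]
contact_force: [0.1, -0.2, -0.1]
finger_gap: 0.0165
finger_force: 49.5
```

```bash
python3 - <<'E'
from h import *
st(); print(row([.542,-.238,.214],-6.4))
E
```

```text
t 11.1 pos [ 540.9 -238.   219.6] yang -6.4 z [-0.  0. -1.] F [ 0.1 -0.2 -0.1] gap 16.5 ff 49.45871293544769 tip 0.011
[0.1, 1.1, 5.6, -0.0, -0.0, -0.0]
```

Down in 1 mm steps.

>>> apply_moves(
  plan=[
    [[0, 0.0013, 0.0013, 0, 0, 0], [0, 0.0013, 0.0025, 0, 0, 0], [0, 0.0013, 0.0038, 0, 0, 0], [0, 0.0013, 0.005, 0, 0, 0]],
  ],
)

```text
time_s: 11.5
position: [0.542, -0.2381, 0.2157]
orientation: [0.746, 0.666, -0.0, -0.0]
contact_force: [-0.0, 1.1, -0.3]
finger_gap: 0.0164
finger_force: 49.5
```

>>> apply_moves(
  plan=[
    [[0, 0, 0.0013, 0, 0, 0], [0, 0, 0.0025, 0, 0, 0], [0, 0, 0.0025, 0, 0, 0]],
  ],
)

```text
time_s: 11.8
position: [0.542, -0.2381, 0.2136]
orientation: [0.746, 0.666, -0.0, -0.0]
contact_force: [-0.7, 0.3, -0.4]
finger_gap: 0.0166
finger_force: 49.5
```

Scaled: 1.4 mm is 0.0018, 0.7 mm is 0.0009.

>>> apply_moves(
  plan=[
    [[0, 0, 0.0009, 0, 0, 0], [0, 0, 0.0018, 0, 0, 0]],
  ],
)

```text
time_s: 12.0
position: [0.5421, -0.2381, 0.2124]
orientation: [0.746, 0.666, 0.0, 0.0]
contact_force: [0.9, 0.1, -0.2]
finger_gap: 0.0166
finger_force: 49.5
```

Scaled: 1.5 mm is 0.0019, 1 mm is 0.0013.

>>> apply_moves(
  plan=[
    [[0, 0, 0.0013, 0, 0, 0], [0, 0, 0.0019, 0, 0, 0]],
  ],
)

```text
time_s: 12.2
position: [0.542, -0.2381, 0.2108]
orientation: [0.746, 0.666, -0.0, -0.0]
contact_force: [-0.2, 0.1, -0.8]
finger_gap: 0.0163
finger_force: 49.5
```

Scaled: 1.5 mm is 0.0019, 1 mm is 0.0013.

>>> apply_moves(
  plan=[
    [[0, 0, 0.0013, 0, 0, 0], [0, 0, 0.0019, 0, 0, 0]],
  ],
)

```text
time_s: 12.4
position: [0.542, -0.2381, 0.2093]
orientation: [0.746, 0.666, -0.0, -0.0]
contact_force: [0.5, -0.1, -0.5]
finger_gap: 0.0164
finger_force: 49.5
```

Scaled: 1.5 mm is 0.0019, 1 mm is 0.0013.

>>> apply_moves(
  plan=[
    [[0, 0, 0.0013, 0, 0, 0], [0, 0, 0.0019, 0, 0, 0]],
  ],
)

```text
time_s: 12.6
position: [0.542, -0.2381, 0.2078]
orientation: [0.746, 0.666, -0.0, -0.0]
contact_force: [-0.0, 0.4, -0.9]
finger_gap: 0.017
finger_force: 49.5
```

>>> apply_moves(
  plan=[
    [[0, 0, 0.0013, 0, 0, 0], [0, 0, 0.0025, 0, 0, 0]],
  ],
)

```text
time_s: 12.8
position: [0.542, -0.2381, 0.2058]
orientation: [0.746, 0.666, -0.0, -0.0]
contact_force: [-0.6, -0.4, 0.8]
finger_gap: 0.0166
finger_force: 49.5
```

>>> apply_moves(
  plan=[
    [[0, 0, 0.0013, 0, 0, 0], [0, 0, 0.0025, 0, 0, 0]],
  ],
)

```text
time_s: 13.0
position: [0.5418, -0.238, 0.2038]
orientation: [0.746, 0.666, -0.0, -0.0]
contact_force: [-0.8, 0.2, 0.6]
finger_gap: 0.0166
finger_force: 49.6
```

Scaled: 2 mm is 0.0025, 1 mm is 0.0013.

>>> apply_moves(
  plan=[
    [[0, 0, 0.0013, 0, 0, 0], [0, 0, 0.0025, 0, 0, 0]],
  ],
)

```text
time_s: 13.2
position: [0.5417, -0.238, 0.2018]
orientation: [0.746, 0.666, -0.0, -0.0]
contact_force: [-2.2, 1.6, 1.0]
finger_gap: 0.0165
finger_force: 49.6
```

Scaled: 1 mm is 0.0013, -0.8 mm is -0.001.

>>> apply_moves(
  plan=[
    [[0.0006, -0.001, 0, 0, 0, 0], [0.0006, -0.001, 0.0013, 0, 0, 0], [0.0006, -0.001, 0.0013, 0, 0, 0]],
  ],
)

```text
time_s: 13.5
position: [0.5414, -0.2376, 0.2008]
orientation: [0.746, 0.666, 0.0, 0.0]
contact_force: [-1.1, -0.5, -0.9]
finger_gap: 0.0168
finger_force: 49.5
```

Scaled: 1.5 mm is 0.0019, 1 mm is 0.0013.

>>> apply_moves(
  plan=[
    [[0, 0, 0.0013, 0, 0, 0], [0, 0, 0.0019, 0, 0, 0]],
  ],
)

```text
time_s: 13.7
position: [0.5413, -0.2375, 0.1993]
orientation: [0.746, 0.666, 0.0, 0.0]
contact_force: [-0.7, 0.6, 0.3]
finger_gap: 0.0167
finger_force: 49.5
```

Scaled: 2 mm is 0.0025, 1 mm is 0.0013.

>>> apply_moves(
  plan=[
    [[0.0003, -0.0004, 0.0013, 0, 0, 0], [0.0003, -0.0004, 0.0025, 0, 0, 0]],
  ],
)

```text
time_s: 13.9
position: [0.5412, -0.2373, 0.1974]
orientation: [0.746, 0.666, 0.0, 0.0]
contact_force: [0.2, 0.5, -0.1]
finger_gap: 0.0162
finger_force: 49.5
```

Scaled: 2 mm is 0.0025, 1 mm is 0.0013.

>>> apply_moves(
  plan=[
    [[0, 0, 0.0013, 0, 0, 0], [0, 0, 0.0025, 0, 0, 0]],
  ],
)

```text
time_s: 14.1
position: [0.5411, -0.2374, 0.1954]
orientation: [0.746, 0.666, -0.0, 0.0]
contact_force: [-0.3, -0.8, 1.0]
finger_gap: 0.0165
finger_force: 49.5
```

Scaled: 2 mm is 0.0025, 1 mm is 0.0013.

>>> apply_moves(
  plan=[
    [[0, 0, 0.0013, 0, 0, 0], [0, 0, 0.0025, 0, 0, 0]],
  ],
)

```text
time_s: 14.3
position: [0.5411, -0.2375, 0.1935]
orientation: [0.746, 0.666, -0.0, 0.0]
contact_force: [-0.4, -1.8, 0.5]
finger_gap: 0.0165
finger_force: 49.6
```

Scaled: 2 mm is 0.0025, 1 mm is 0.0013.

>>> apply_moves(
  plan=[
    [[0, 0, 0.0013, 0, 0, 0], [0, 0, 0.0025, 0, 0, 0]],
  ],
)

```text
time_s: 14.5
position: [0.5411, -0.2376, 0.1915]
orientation: [0.746, 0.666, -0.0, 0.0]
contact_force: [-1.1, -1.7, 2.7]
finger_gap: 0.0165
finger_force: 49.6
```

Scaled: 1.4 mm is 0.0018, 0.7 mm is 0.0009.

>>> apply_moves(
  plan=[
    [[0, 0, 0.0009, 0, 0, 0], [0, 0, 0.0018, 0, 0, 0]],
  ],
)

```text
time_s: 14.7
position: [0.541, -0.2376, 0.1901]
orientation: [0.746, 0.666, -0.0, 0.0]
contact_force: [-3.1, -3.9, 2.4]
finger_gap: 0.0166
finger_force: 49.6
```

Scaled: 1.2 mm is 0.0015, -0.6 mm is -0.0008.

>>> apply_moves(
  plan=[
    [[-0.0004, -0.0008, 0.0006, 0, 0, 0], [-0.0004, -0.0008, 0.0015, 0, 0, 0]],
  ],
)

```text
time_s: 14.9
position: [0.5406, -0.2377, 0.189]
orientation: [0.746, 0.666, 0.0, 0.0]
contact_force: [-0.2, -2.9, 2.5]
finger_gap: 0.0167
finger_force: 49.7
```

Scaled: 1.4 mm is 0.0018, 0.7 mm is 0.0009.

>>> apply_moves(
  plan=[
    [[0, 0, 0.0009, 0, 0, 0], [0, 0, 0.0018, 0, 0, 0]],
  ],
)

```text
time_s: 15.1
position: [0.5405, -0.2377, 0.1873]
orientation: [0.746, 0.666, -0.0, 0.0]
contact_force: [-0.3, -3.9, 2.6]
finger_gap: 0.0161
finger_force: 49.6
```

Scaled: 2 mm is 0.0025, 1 mm is 0.0013.

>>> apply_moves(
  plan=[
    [[-0.0004, 0, 0.0013, 0, 0, 0], [-0.0004, 0, 0.0025, 0, 0, 0]],
  ],
)

```text
time_s: 15.3
position: [0.5405, -0.2379, 0.1855]
orientation: [0.746, 0.666, 0.0, 0.0]
contact_force: [-1.0, -3.6, 3.5]
finger_gap: 0.0164
finger_force: 49.7
```

Scaled: 2 mm is 0.0025, 1 mm is 0.0013.

>>> apply_moves(
  plan=[
    [[0, 0, 0.0013, 0, 0, 0], [0, 0, 0.0025, 0, 0, 0]],
  ],
)

```text
time_s: 15.5
position: [0.5405, -0.2379, 0.1836]
orientation: [0.746, 0.666, 0.0, 0.0]
contact_force: [-1.4, -3.7, 3.8]
finger_gap: 0.0165
finger_force: 49.7
```

Scaled: 2 mm is 0.0025, 1 mm is 0.0013.

>>> apply_moves(
  plan=[
    [[0, 0, 0.0013, 0, 0, 0], [0, 0, 0.0025, 0, 0, 0]],
  ],
)

```text
time_s: 15.7
position: [0.5405, -0.2379, 0.1815]
orientation: [0.746, 0.666, 0.0, 0.0]
contact_force: [-0.7, -3.0, 4.2]
finger_gap: 0.0165
finger_force: 49.8
```

Scaled: 3 mm is 0.0038, 2 mm is 0.0025.

>>> apply_moves(
  plan=[
    [[0, 0, 0.0013, 0, 0, 0], [0, 0, 0.0025, 0, 0, 0], [0, 0, 0.0038, 0, 0, 0]],
  ],
)

```text
time_s: 16.0
position: [0.5405, -0.2379, 0.1786]
orientation: [0.746, 0.666, 0.0, 0.0]
contact_force: [-0.8, -3.3, 6.9]
finger_gap: 0.0163
finger_force: 49.9
```

Scaled: 3 mm is 0.0038, 2 mm is 0.0025.

>>> apply_moves(
  plan=[
    [[0, 0, 0.0013, 0, 0, 0], [0, 0, 0.0025, 0, 0, 0], [0, 0, 0.0038, 0, 0, 0]],
  ],
)

```text
time_s: 16.3
position: [0.5405, -0.2379, 0.1756]
orientation: [0.746, 0.666, 0.0, 0.0]
contact_force: [-1.1, -3.0, 6.7]
finger_gap: 0.0163
finger_force: 49.9
```

Scaled: 3 mm is 0.0038, 2 mm is 0.0025.

>>> apply_moves(
  plan=[
    [[0, 0, 0.0013, 0, 0, 0], [0, 0, 0.0025, 0, 0, 0], [0, 0, 0.0038, 0, 0, 0]],
  ],
)

```text
time_s: 16.6
position: [0.5405, -0.238, 0.1726]
orientation: [0.746, 0.666, 0.0, 0.0]
contact_force: [-2.5, -3.8, 6.2]
finger_gap: 0.0163
finger_force: 49.9
```

Nearly seated, so finer steps.

Scaled: 3 mm is 0.0038, 2 mm is 0.0025.

>>> apply_moves(
  plan=[
    [[0, 0, 0.0013, 0, 0, 0], [0, 0, 0.0025, 0, 0, 0], [0, 0, 0.0038, 0, 0, 0]],
  ],
)

```text
time_s: 16.9
position: [0.5405, -0.238, 0.1697]
orientation: [0.746, 0.666, 0.0, 0.0]
contact_force: [-2.1, -3.4, 6.3]
finger_gap: 0.0166
finger_force: 49.9
```

Scaled: 1 mm is 0.0013, 0.5 mm is 0.0006.

>>> apply_moves(
  plan=[
    [[0, 0, 0.0006, 0, 0, 0], [0, 0, 0.0013, 0, 0, 0]],
  ],
)

```text
time_s: 17.1
position: [0.5405, -0.238, 0.1687]
orientation: [0.746, 0.666, 0.0, 0.0]
contact_force: [-0.8, -2.7, 7.1]
finger_gap: 0.0167
finger_force: 50.0
```

Scaled: 0.7 mm is 0.0009, 0.4 mm is 0.0005.

>>> apply_moves(
  plan=[
    [[0, 0, 0.0005, 0, 0, 0], [0, 0, 0.0009, 0, 0, 0]],
  ],
)

```text
time_s: 17.3
position: [0.5405, -0.238, 0.168]
orientation: [0.746, 0.666, 0.0, 0.0]
contact_force: [-2.4, -4.2, 5.7]
finger_gap: 0.0165
finger_force: 50.0
```

>>> apply_moves(
  plan=[
    [[0, 0, 0.0004, 0, 0, 0], [0, 0, 0.0008, 0, 0, 0]],
  ],
)

```text
time_s: 17.5
position: [0.5405, -0.2381, 0.1678]
orientation: [0.746, 0.666, 0.0, 0.0]
contact_force: [-3.4, -3.4, 12.2]
finger_gap: 0.0165
finger_force: 50.5
```

Scaled: 0.6 mm is 0.0008, 0.3 mm is 0.0004.

>>> apply_moves(
  plan=[
    [[0, 0, 0.0004, 0, 0, 0], [0, 0, 0.0008, 0, 0, 0]],
  ],
)

```text
time_s: 17.7
position: [0.5405, -0.2381, 0.1678]
orientation: [0.746, 0.666, 0.0, 0.0]
contact_force: [-5.7, -2.0, 18.5]
finger_gap: 0.0165
finger_force: 51.1
```

The collar is seated: it stopped at the predicted 167.8 mm with a sharp rise in force. I ease off, release and retreat.

Scaled: -1 mm is -0.0013.

>>> apply_moves(
  plan=[
    [[0, 0, -0.0013, 0, 0, 0], [0, 0, -0.0013, 0, 0, 0]],
  ],
)

```text
time_s: 17.9
position: [0.5405, -0.238, 0.1679]
orientation: [0.746, 0.666, 0.0, 0.0]
contact_force: [-1.9, -3.9, 7.9]
finger_gap: 0.0167
finger_force: 50.1
```

>>> apply_moves(
  plan=[
    [[0, 0, 0, 0, 0, 0], [0, 0, 0, 0, 0, 0], [0, 0, 0, 0, 0, 0], [0, 0, 0, 0, 0, 0]],
  ],
  claw=0.5,
)

```text
time_s: 18.3
position: [0.5401, -0.2374, 0.167]
orientation: [0.746, 0.666, -0.0, -0.001]
contact_force: [0.4, -0.1, 0.9]
finger_gap: 0.0426
finger_force: 0.0
```

Scaled: -120 mm is -0.15, -80 mm is -0.1.

>>> apply_moves(
  plan=[
    [[0, 0, -0.0188, 0, 0, 0], [0, 0, -0.05, 0, 0, 0], [0, 0, -0.1, 0, 0, 0], [0, 0, -0.15, 0, 0, 0], [0.05, 0, -0.15, 0, 0, 0]],
  ],
)

```text
time_s: 18.8
position: [0.548, -0.2018, 0.2949]
orientation: [0.747, 0.665, 0.002, 0.006]
contact_force: [0.9, 0.5, -0.2]
finger_gap: 0.0425
finger_force: 0.0
```

Scaled: -100 mm is -0.125, -60 mm is -0.075.

>>> apply_moves(
  plan=[
    [[-0.075, -0.05, 0, 0, 0, 0], [-0.125, -0.075, 0, 0, 0, 0], [-0.125, -0.075, 0, 0, 0, 0], [-0.125, -0.075, 0, 0, 0, 0], [-0.125, -0.075, 0, 0, 0, 0]],
  ],
)

```text
time_s: 19.3
position: [0.4742, -0.2908, 0.2882]
orientation: [0.746, 0.666, 0.0, 0.0]
contact_force: [0.2, 0.7, 0.6]
finger_gap: 0.043
finger_force: 0.0
```

```bash
python3 - <<'E'
from h import *
P=shots(['wrist','side','top'],'j');st()
im=np.zeros((600,800,3),np.uint8)
sd=P['side']['image'];u,v=proj(P['side'],[[.5405,-.237,.148]])[0].astype(int)
im[:384,:512]=P['wrist']['image']
im[:300,515:795]=cv2.resize(sd[v-40:v+35,u-35:u+35],None,fx=4,fy=4,interpolation=cv2.INTER_CUBIC)
im[390:598,520:772]=cv2.resize(P['top']['image'][158:262,252:378],None,fx=2,fy=2)
cv2.imwrite('pics/j_all.png',im[:,:,::-1])
print([proj(P['side'],[[.5405,-.237,z]]) for z in (.148,.187)],u,v)
print(manip.spot_in(P['side'],'amber_bottle'),manip.spot_in(P['side'],'pin'))
E
```

```text
t 19.45 pos [ 474.6 -290.1  287.7] yang -6.4 z [ 0.  0. -1.] F [ 0.1 -0.1 -0.8] gap 42.4 ff 0.0 tip 0.011
[array([[268.85488813, 167.52164575]]), array([[269.06169432, 151.81465357]])] 268 167
[{'extent': [216.4, 174.2, 18.8, 40.2], 'confidence': 0.57}] [{'extent': [320.0, 255.4, 12.7, 42.6], 'confidence': 0.77}, {'extent': [266.9, 246.7, 10.0, 40.6], 'confidence': 0.62}, {'extent': [270.4, 158.5, 9.9, 15.6], 'confidence': 0.47}]
```

View pics/j_all.png

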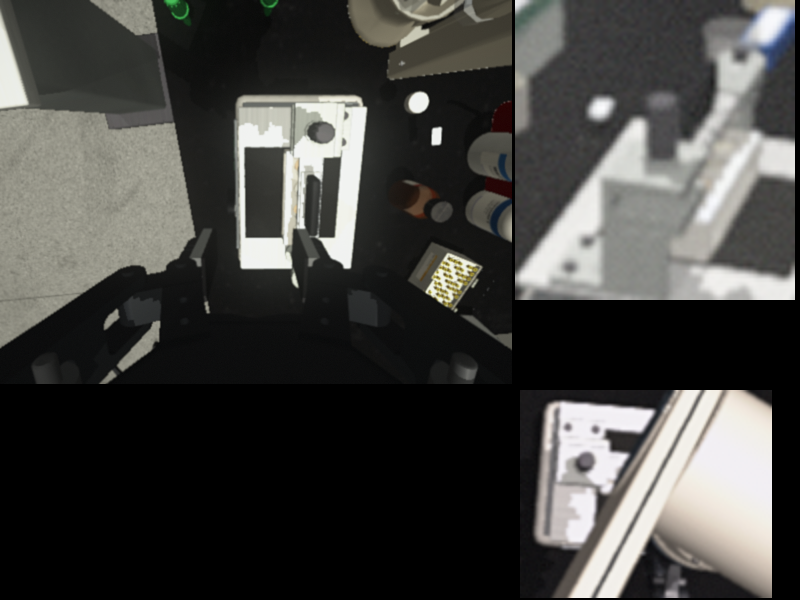

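The pin stands upright in the fork with its collar flat on it at (320,132). The bar is shut, the bottle is standing, and the gripper is clear.

```bash
python3 -c "
from workcell import manip
print(manip.finish_job())"
```

```text
the job is handed in; nothing more can be done
None
```

The job is handed in: the bar is shut on its stop, the steel pin is seated through the fork and bar with its collar flat on the fork (highest vertical force I read was 18.5 N), and the brown bottle is still standing; the clock read about 19.5 s.

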